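Close up the board test jig

TASK

Get the test jig ready for a test run, using your fingertips only: push the green circuit board along its guides until it is fully home against the end stop, then swing the clear lid right down over it (let go, it springs back a few millimetres), then push the red catch fully home so that it draws the lid shut and locks it. Do not pick anything up, and leave the tools and other things on the desk where they are. Finish with the hand clear of everything.

Things in the scene. Friction and masses are not known exactly. Their poses are not given: they have to be found in the camera images.
- jig: Test jig, fixed to the desk: dark base plate, top 14 mm above the desk, x = -88 to +66, y = -62 to +42 mm. Origin on the desk; x from its open front (nearest the robot) to its hinge side, y to its left, z up. Two aluminium guides along x at y = +-23.5 to +-32 mm, x = -66 to +31 mm, top 29 mm above the desk; between them the board slides on ledges at 20 mm, under lips at 25 mm.
- end_stop (a point): Near face of the aluminium end stop between the guides, at mid-width, 22 mm above the desk: x = +28 mm in the jig's frame.
- board: Loose green circuit board, 64 (x) x 50 (y) x 2 mm, about 50 g, 1.5 mm play to each side in the guides. Origin at the centre of its underside, axes as the jig's. Starts 15 to 28 mm short of home; home, its far edge is on the end stop and its origin at x = -4 mm in the jig's frame. Parts on it are at most 15 mm above its underside.
- terminal (a point): Centre of the near face (the face to push) of the blue screw-terminal block at the board's near edge, 8 mm above the board's underside and 31 mm before its origin. The block is 10 (x) x 26 (y) mm and reaches from 2 to 15 mm above the board's underside.
- lid (a joint): Angle of the clear lid (rad): 0 closed and level, 1.3 to 1.55 (nearly upright) at the start, stop at 1.7. Stiff hinge (0.10 N m): it stays where it is left. Two plungers (about 4.5 N in all) spring its last 5 mm: let go, it rises again to about 0.055 rad until the catch draws it down. A tongue under its front bar comes down in front of the board; unless the board is home it lands on the board.
- lid_hinge (a point): Point on the lid's hinge axis at mid-width: x = +56 mm, y = 0, z = 40 mm in the jig's frame. The axis runs along the jig's y, at the jig's far side.
- lid_front (a point): Middle of the outer (upper, when closed) face of the lid's aluminium front bar, 102 mm from the hinge axis, 9 mm out of its plane. Bar 16 x 78 x 9 mm, with a 10 mm rubber lip beyond. Between bar and hinge a clear plate 76 mm wide, 5 mm thick, underside in the plane of the hinge axis (outer face 4 mm lower than the bar's). Site axes: x from bar to hinge, z out of the outer face.
- catch (a joint): Travel of the red sliding catch at the jig's near right corner (m): 0 to 0.002 at the start, open; 0.024 fully home. It slides along the jig's +x, friction 1 N. Its sloping jaw rides over a steel pin on the lid's right side and draws the lid down the last 5 mm (up to about 8 N of push). The lid must first be down on its plungers, or the jaw passes below the pin.
- catch_face (a point): Centre of the near face of the red catch, the face to push, 50 mm above the desk, 49 mm right of the jig's middle and outside the lid; at x = -83 mm in the jig's frame when the catch reads 0, and moves with it. The thumb plate is 18 mm wide (y) and reaches from 30 to 64 mm above the desk.
- glasses_case: Fixed bystander: open spectacle case right of the jig, long along x (78 mm each way from the origin); its opened half reaches 105 mm to the left of the origin, toward the jig, and the spectacles in it stand up to 60 mm above the desk. Keep the fingers clear of it when pushing the catch; the gap beside the catch is 20 mm or more.
- open_module: Fixed bystander: open electronic instrument left of the jig; it reaches 148 mm to the right of its origin, toward the jig, about 85 mm each way in x, and up to about 85 mm above the desk.
- reel: Bystander: reel of grey solder wire on a white spool, 88 mm across and 84 mm tall, standing. Origin at the centre of its underside. Starts on the desk clear of the jig.
- tin: Bystander: low cream tin of brown rosin, 67 mm across and 42 mm high. Origin at the centre of its underside. Starts on the desk clear of the jig.
- driver: Bystander: screwdriver with black and yellow handle, 147 mm long, lying flat. Origin at the centre of its underside. Starts on the desk clear of the jig.
- block_battery: Bystander: black and orange block battery, 17 x 26 x 48 mm, standing. Origin at the centre of its underside. Starts on the desk clear of the jig.
Things that resemble listed ones, but are neither listed nor needed, are in the scene too. Of the things that look like the board, the smaller one is meant.

How it is judged:
By the outcome, as a careful person would: the job done as asked, in the order asked, and still so for the second after the job is handed in, with the robot touching nothing.
It also fails if it takes over 54 s, if anything falls off the work surface, if the arm or the gripper's body presses on something with over 40 N, if the wrist force passes 120 N, or if a joint passes its speed limit or range.

ROBOT

A 6-joint arm with a two-finger parallel gripper is mounted at the origin on a cart in front of the work surface, level with it; the furniture and walls round the work are solid. World frame = base frame: x ahead of the robot, y to its left, z up, the work surface at z = 0. Lengths are in m, angles in rad, forces in N, time in s.
With the tool pointing down it reaches from about 0.35 to 0.975 m from the base axis. Payload 7.1 kg.
Tool frame: the origin (TCP) lies at the very end of the fingers, on their centre line; the grasp point (between the pads) lies 19 mm behind it; z points along the fingers, y is the line along which they close (so a half turn about z gives the same grasp; the last joint's range is limited). The gripper opens to 88 mm and grips with 3 to 60 N. Pads are 20 mm wide; open, the fingers measure 115 mm over their backs; the gripper's body (75 mm by 178 mm) begins 61 mm behind the grasp point.
Start: joints at [-1.318, 0.423, 1.63, -0, 1.089, -0.019], TCP at [0.168, -0.602, 0.223] pointing down, gripper open.
Joint ranges: [-3, 3], [-0.9, 2.11], [0.09, 2.58], [-1.31, 4.45], [0.11, 2.69], [-2.54, 2.54]. Speed limits (rad/s): [2.39, 2.39, 3.01, 3.14, 3.14, 3.14].

INTERFACE

Orientations are given as a unit quaternion [x, y, z, w].
In Python, from rig import readout, get_image, bot gives the robot as it stands.
- The arm moves only by the shell command python3 -m jog 'ROWS' [FORCE]. ROWS is text: rows parted by semicolons, each of 5 numbers parted by spaces: the shift along the world's x, y, z in cm, then the turn about the world's z in degrees, then the closure, from -1 (fully open) to 1 (shut). In form: tx ty tz yaw gripper; .... A call has 1 to 12 rows; each row is the pose to reach, as a shift and turn from the pose commanded when the call began; what a row does not reach only later rows make up. A row lasts 1/12 s, in which the tool goes at most 41.7 mm and 7.16 degrees, less where a joint would pass 70% of its speed; a pose out of reach is approached as far as the arm can. A call with a gripper value outside its range is refused whole. The fingers move at their own pace and stop on an object; FORCE is the grip in N (left out, the last holds). Time passes only in rows, so rows that repeat a pose let the fingers close. It gives the time, the measured TCP pose, the force, the opening and the grip force at its end, in the units of the state.
- readout.get_obs(): the state, without advancing time (a new reading comes with each control period).
- get_image(name): name is "scene" or "top" or "wrist"; returns a dict with "frame" (384x512x3 uint8, red, green, blue), "range_z" (384x512 float32, m along the optical axis (not along the pixel's ray), 0 where there is no reading), "camera_matrix" (3x3 intrinsics, pixels), "rvec" (rotation vector, rad) and "tvec" (3), from world to camera coordinates, as OpenCV has them; the wrist camera has in their place "hand_eye" (4x4, takes a point from camera to tool coordinates, whose origin is the TCP and whose axes are the flange's). Camera axes: x right, y down, z forward; pixel columns grow to the right and rows downward; lengths in m; the calibration is good to about 2 mm. A picture is of the moment at which its call begins: read the wrist's pose just before it.
- bot.sign_off(): hands the job in; it is judged then, once.
The state is a dict: "time": time; "qpos": joint angles; "joint_vel": joint speeds; "joint_torque": joint torques, N m; "tool_pos": TCP position; "tcp_rot": TCP orientation; "ft_force": force on the tool from outside, world axes, zero at the start; "ft_torque": the same for the moment, N m; "opening": finger opening in m; "grasp_force": force on a finger pad.
Only numpy, scipy, OpenCV 4.12 (cv2) and the standard library are available. Lean on these libraries where they do the work, as an engineer would, in place of code of your own. Each camera call takes 0.05 s, during which the arm holds its last target. There are 200 camera calls.

## Working session

There is one attempt and no reset: what is moved stays moved. The work goes in short steps, Python scripts to look and compute and a shell command to move; the robot and the scene stay as the last step left them, time stands still between calls to the robot, and variables do not carry over. Pictures are saved under pics/ and viewed, at most 13 in all, crops included, and the job is handed in when it is done.

```bash
mkdir -p pics; cat > h.py <<'E'
import numpy as np,cv2
from rig import readout,get_image,bot
def cam(n):
    o=readout.get_obs(); d=get_image(n); K=np.array(d["camera_matrix"]); z=d["range_z"]
    v,u=np.mgrid[:384,:512]
    P=np.stack([(u-K[0,2])*z/K[0,0],(v-K[1,2])*z/K[1,1],z],-1)
    if "rvec" in d:
        R=cv2.Rodrigues(np.array(d["rvec"],float))[0]; t=np.array(d["tvec"]).ravel()
        W=(P-t)@R
    else:
        from scipy.spatial.transform import Rotation as Ro
        H=np.array(d["hand_eye"]); W=P@H[:3,:3].T+H[:3,3]
        W=W@Ro.from_quat(o["tcp_rot"]).as_matrix().T+o["tool_pos"]
    W[z==0]=np.nan
    return d["frame"],W,d
def save(n,im): cv2.imwrite("pics/"+n+".png",cv2.cvtColor(im,cv2.COLOR_RGB2BGR))
E
python3 - <<'E'
from h import *
for n in("scene","top"):
    f,W,d=cam(n); np.savez(n,f=f,W=W); save(n+"1",f)
    print(n,d["camera_matrix"],d["rvec"],d["tvec"])
print(readout.get_obs())
E
```

```text
scene [[354.17823487   0.         245.92472063]
 [  0.         354.17823487 187.03914501]
 [  0.           0.           1.        ]] [ 1.13127518 -2.24217096  1.08920737] [0.52724033 0.19672376 0.67588847]
top [[392.33333277   0.         259.35100086]
 [  0.         392.33333277 196.76775521]
 [  0.           0.           1.        ]] [ 2.09322748 -2.09829185  0.24175412] [0.25936948 0.53388011 0.94571296]
{'time': 0.1, 'qpos': array([-1.31802412e+00,  4.23742379e-01,  1.63059779e+00,  1.99893036e-05,
        1.08862337e+00, -1.90214298e-02]), 'joint_vel': array([ 0.00128746, -0.000892  , -0.00136491, -0.00024176, -0.00142532,
        0.0002323 ]), 'joint_torque': array([-6.02950568e-04, -5.45614457e+01, -2.74324554e+01,  6.43958920e-02,
        1.88188726e-02, -2.66762748e-05]), 'tool_pos': array([ 0.16767883, -0.60156575,  0.22199941]), 'tcp_rot': array([ 9.90780626e-01,  1.35474284e-01, -7.11375323e-05, -6.81798720e-04]), 'ft_force': array([ 0.03060266, -0.02338132, -0.29300978]), 'ft_torque': array([ 0.04678565, -0.01111389,  0.02288058]), 'grasp_force': 0.0, 'opening': 0.08762474859757628}
```

View pics/scene1.png

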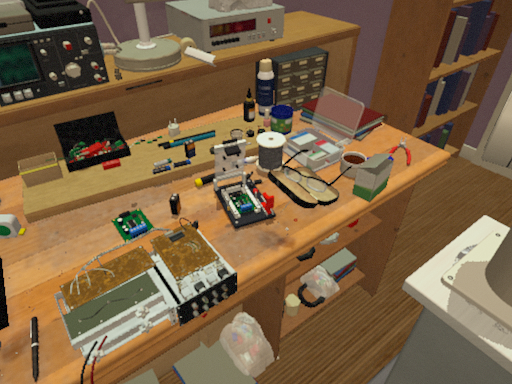

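View pics/top1.png

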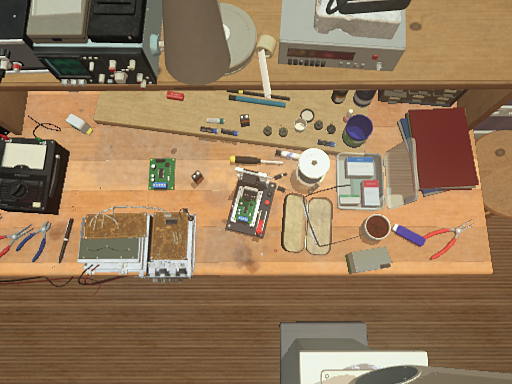

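The scene picture shows the jig at about (243,198), lid upright at (230,160) and red catch at (268,200). In the top picture the jig is at (248,205).

Candidates for the board are the green board in the jig (top 246,205) and the larger loose green board on the desk (top 162,174). I choose the one in the jig, because it is smaller and sits in the guides. For the catch, the red item at (262,218) in the top view is on the jig, while the red piece at (175,96) is clutter. I'll check both in a close crop.

```bash
python3 - <<'E'
from h import *
t=np.load("top.npz");f,W=t["f"],t["W"]
save("crop1",cv2.resize(f[160:250,215:315],None,fx=6,fy=6,interpolation=cv2.INTER_CUBIC))
for u,v in [(248,205),(162,174),(262,218),(226,233),(261,238),(273,176),(237,170),(313,165),(295,222),(180,240),(250,160),(197,177)]: print(u,v,W[v,u].round(3))
# base plate pts
s=np.load("scene.npz")
for n,d in(("top",t),("scene",s)):
    f,W=d["f"].astype(int),d["W"]
    r,g,b=f[...,0],f[...,1],f[...,2]
    m=(r>130)&(g<60)&(b<70)
    near=(abs(W[...,0]-W_[0])<.15)&(abs(W[...,1]-W_[1])<.15) if n=="scene" else np.ones_like(m)
    if n=="top": W_=W[205,248]
    m&=(abs(W[...,0]-W_[0])<.12)&(abs(W[...,1]-W_[1])<.12)
    P=W[m];print(n,"red",len(P),np.nanmin(P,0).round(3),np.nanmax(P,0).round(3),np.nanmedian(P,0).round(3))
E
```

```text
248 205 [0.522 0.289 0.023]
162 174 [0.614 0.528 0.004]
262 218 [0.488 0.251 0.012]
226 233 [0.45  0.348 0.001]
261 238 [ 0.437  0.254 -0.002]
273 176 [0.608 0.22  0.002]
237 170 [0.58  0.311 0.148]
313 165 [0.612 0.121 0.087]
295 222 [0.476 0.164 0.022]
180 240 [0.425 0.46  0.053]
250 160 [0.648 0.284 0.022]
197 177 [0.593 0.424 0.044]
top red 1 [0.447 0.267 0.041] [0.447 0.267 0.041] [0.447 0.267 0.041]
scene red 155 [0.439 0.201 0.001] [0.543 0.27  0.066] [0.445 0.259 0.043]
```

View pics/crop1.png

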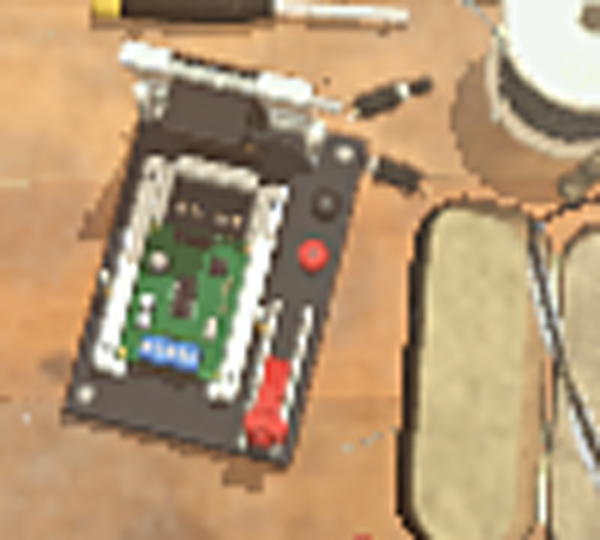

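The crop shows a green board between the aluminium guides, with its blue terminal at the near edge (170,352). The red slide catch is at (268,405), the lid stands upright at the far side, and the red knob at (313,255) is not the catch. The board choice holds. Next I move over the jig for wrist views.

```bash
python3 -m jog '25 30 8 -7 1;25 30 8 -14 1;25 30 8 -21 1;25 30 8 -29 1;25 30 8 -29 1;25 30 8 -29 1;25 30 8 -29 1;25 30 8 -29 1;25 30 8 -29 1;25 30 8 -29 1;25 30 8 -29 1;25 30 8 -29 1' 20
python3 -m jog '-3 52 0 0 1;-3 52 0 0 1;-3 52 0 0 1;-3 52 0 0 1;-3 52 0 0 1;-3 52 0 0 1;-3 52 0 0 1;-3 52 0 0 1;-3 52 0 0 1;-3 52 0 0 1;-3 52 0 0 1;-3 52 0 0 1'
python3 -m jog '0 5 0 0 1;0 5 0 0 1;0 5 0 0 1'
python3 - <<'E'
from h import *
f,W,d=cam("wrist"); np.savez("w1",f=f,W=W); save("w1",f); print(d["hand_eye"])
t=np.load("top.npz")["W"]; print(t[85,250],t[40,195],t[100,250])
E
```

```text
time: 1.1
tool_pos: [0.4184, -0.301, 0.3027]
tcp_rot: [0.993, -0.115, -0.0, 0.0]
ft_force: [-0.1, 0.1, 0.2]
opening: 0.0114
grasp_force: 0.0
time: 2.1
tool_pos: [0.3886, 0.1978, 0.3023]
tcp_rot: [0.993, -0.118, -0.0, 0.0]
ft_force: [1.0, -0.8, -0.9]
opening: 0.001
grasp_force: 0.0
time: 2.35
tool_pos: [0.3891, 0.2481, 0.302]
tcp_rot: [0.993, -0.116, -0.0, 0.0]
ft_force: [0.1, -0.0, 0.3]
opening: 0.0006
grasp_force: 0.0
[[ 5.94854113e-04 -9.59133897e-01 -2.82951965e-01  7.80428827e-02]
 [ 9.99999705e-01  4.33146124e-04  6.34061008e-04  8.14705032e-04]
 [-4.85589858e-04 -2.82952259e-01  9.59133871e-01 -1.60817843e-01]
 [ 0.00000000e+00  0.00000000e+00  0.00000000e+00  1.00000000e+00]]
[0.73039101 0.27690486 0.27919062] [0.66356461 0.35169659 0.53067431] [0.81594782 0.28365328 0.04462107]
```

View pics/w1.png

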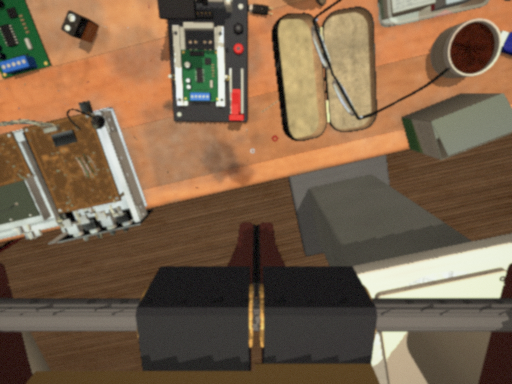

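The wrist view shows the jig at about (205,60) with its axis nearly vertical in the image, the board's blue terminal at (200,97) and the red catch at (236,105). I'll move forward to centre it and check the overhead clearances (shelf and lamp).

```bash
python3 -m jog '7 5 0 0 1;7 5 0 0 1;7 5 0 0 1;7 5 0 0 1;7 5 0 0 1'
python3 - <<'E'
from h import *
f,W,d=cam("wrist"); np.savez("w2",f=f,W=W,K=d["camera_matrix"]); save("w2",cv2.resize(f[:240,100:400],None,fx=2.6,fy=2.4,interpolation=cv2.INTER_CUBIC))
P=np.concatenate([np.load(n+".npz")["W"].reshape(-1,3) for n in("top","scene")])
for z0,z1 in((.1,.2),(.2,.3),(.3,.4),(.4,.6),(.6,.8)):
    m=(P[:,2]>z0)&(P[:,2]<z1)&(P[:,0]<.85)&(P[:,0]>.3)&(P[:,1]>.05)&(P[:,1]<.55); 
    if m.any(): print(z0,m.sum(),P[m].min(0).round(3),P[m].max(0).round(3))
E
```

```text
time: 2.82
tool_pos: [0.4588, 0.2947, 0.3019]
tcp_rot: [0.993, -0.118, -0.001, 0.001]
ft_force: [-0.9, -0.4, -0.0]
opening: 0.0003
grasp_force: 0.0
0.1 926 [0.543 0.229 0.1  ] [0.59  0.318 0.163]
0.2 8820 [0.69  0.05  0.255] [0.849 0.55  0.3  ]
0.3 15160 [0.688 0.05  0.3  ] [0.85 0.55 0.4 ]
0.4 11008 [0.634 0.05  0.4  ] [0.843 0.55  0.589]
```

View pics/w2.png

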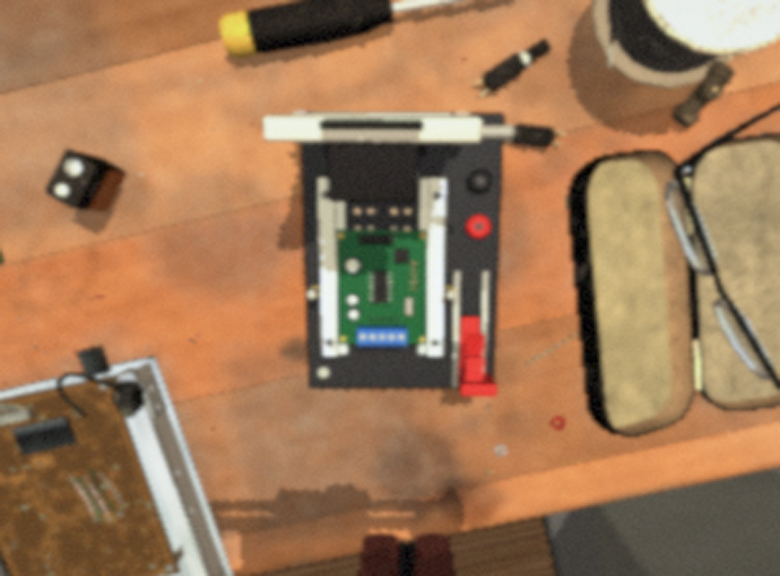

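The wrist view is clear. The board is at (380,290) in the crop with its blue terminal at (382,337), the red catch plate at (478,385), and the lid upright at (370,128). The battery is at (80,185). Now I'll fit the jig pose.

```bash
python3 - <<'E'
from h import *
w=np.load("w2.npz");f,W=w["f"].astype(int),w["W"]
v,u=np.mgrid[:384,:512]
reg=(u>205)&(u<300)&(v>40)&(v<172)
m=reg&(f.max(-1)<85)&(W[...,2]>.008)&(W[...,2]<.020)
P=W[m]; print("plate z",np.median(P[:,2]),m.sum())
a=-np.radians(13.4)
for it in range(3):
    R=np.array([[np.cos(a),-np.sin(a)],[np.sin(a),np.cos(a)]])
    Q=P[:,:2]@R
    xs=np.arange(Q[:,0].min()+.01,Q[:,0].max()-.01,.004); L=[];Rr=[]
    for x in xs:
        q=Q[abs(Q[:,0]-x)<.003]
        if len(q)>3: L.append((x,q[:,1].max()));Rr.append((x,q[:,1].min()))
    res=[]
    for E in(L,Rr):
        E=np.array(E); k=np.ones(len(E),bool)
        for _ in range(6):
            c=np.polyfit(E[k,0],E[k,1],1); r=E[:,1]-np.polyval(c,E[:,0]); k=abs(r)<max(1.2*np.median(abs(r[k])),.001)
        res.append((c,k.sum(),len(E),np.polyval(c,np.median(Q[:,0]))))
    print(np.degrees(a),[(np.degrees(np.arctan(r[0][0])).round(2),r[1],r[2],r[3].round(4)) for r in res])
    a+=np.mean([np.arctan(r[0][0]) for r in res])
R=np.array([[np.cos(a),-np.sin(a)],[np.sin(a),np.cos(a)]])
yl,yr=res[0][3],res[1][3]; print("width",yl-yr)
Q=P[:,:2]@R
fr=[Q[abs(Q[:,1]-y)<.003][:,0].min() for y in np.arange(yr+.03,yl-.008,.006)]
print("front",np.round(fr,4))
xf=np.median(fr)
o=np.array([xf+.088,(yl+yr)/2+.010]); O=R@o; print("jig origin",O,"yaw",np.degrees(a))
def J(p): return np.c_[(p[:,:2]@R-o)*1000,p[:,2]*1000]
def st(n,m):
    q=J(W[m]); print(n,m.sum(),np.percentile(q,[5,50,95],axis=0).round(1).tolist())
r,g,b=f[...,0],f[...,1],f[...,2]
st("blue",reg&(b>r+50)&(b>g+20))
st("red",reg&(r>150)&(g<60)&(v>125))
st("redtop",reg&(r>150)&(g<60)&(v>125)&(W[...,2]>.055))
st("green",reg&(g>r+25)&(g>b+10))
st("alu",reg&(f.min(-1)>150)&(W[...,2]>.023)&(W[...,2]<.035))
lid=(W[...,2]>.07)&(u>190)&(u<320)&(v<100)
st("lid",lid)
np.savez("jig",R=R,o=o,O=O,a=a)
E
```

```text
plate z 0.012675478246053862 2676
-13.4 [(np.float64(0.37), np.int64(31), 33, np.float64(0.4444)), (np.float64(-0.26), np.int64(33), 33, np.float64(0.344))]
-13.347998059343412 [(np.float64(0.31), np.int64(31), 33, np.float64(0.444)), (np.float64(-0.32), np.int64(33), 33, np.float64(0.3436))]
-13.3524361064549 [(np.float64(0.31), np.int64(31), 33, np.float64(0.444)), (np.float64(-0.31), np.int64(33), 33, np.float64(0.3436))]
width 0.1004133780031422
front [0.3663 0.368  0.3678 0.3662 0.3662 0.368  0.368  0.368  0.3681 0.3681
 0.3682]
jig origin [0.53692083 0.28757338] yaw -13.352393884520747
blue 152 [[-64.5, -11.5, 12.7], [-56.1, 0.3, 33.4], [-50.8, 11.6, 35.2]]
red 116 [[-78.1, -51.5, 20.1], [-64.2, -44.2, 53.9], [-53.3, -41.5, 62.7]]
redtop 38 [[-78.6, -51.7, 55.2], [-77.0, -44.4, 60.8], [-53.3, -39.8, 63.1]]
green 1051 [[nan, nan, nan], [nan, nan, nan], [nan, nan, nan]]
alu 883 [[-62.4, -30.6, 26.1], [-23.5, -23.6, 27.7], [21.1, 30.9, 29.6]]
lid 1900 [[15.0, -37.0, 138.1], [35.0, -1.2, 143.1], [43.2, 30.9, 157.4]]
```

```bash
cat >> h.py <<'E'
O=np.array([.5355,.2879]); A=np.radians(-13.4); RJ=np.array([[np.cos(A),-np.sin(A)],[np.sin(A),np.cos(A)]])
def to(x,y,z):
    "shift in cm from present TCP to a jig-frame point (mm)"
    t=np.r_[O+RJ@np.array([x,y])/1000,z/1000]; p=np.array(readout.get_obs()["tool_pos"]); print((x,y,z),"shift cm",((t-p)*100).round(2))
def where():
    o=readout.get_obs();p=np.array(o["tool_pos"]);q=(p[:2]-O)@RJ*1000; print("jig mm",q.round(1),(p[2]*1000).round(1),"F jig",(np.array(o["ft_force"][:2])@RJ).round(1),o["ft_force"][2].round(1),o["time"])
E
python3 -m jog '-1.6 1.5 -12 0 1;-1.6 1.5 -18 0 1;-1.6 1.5 -22 0 1;-1.6 1.5 -25.5 0 1;-1.6 1.5 -27 0 1;-1.6 1.5 -27.8 0 1;-1.6 1.5 -27.8 0 1;-1.6 1.5 -27.8 0 1;-1.6 1.5 -27.8 0 1'
python3 - <<'E'
from h import *
where(); to(-95,0,24); to(-76,0,24); to(-45,0,24)
f,W,d=cam("wrist"); save("w3",f[:300])
E
```

```text
time: 3.62
tool_pos: [0.4418, 0.3106, 0.0245]
tcp_rot: [0.993, -0.117, -0.001, 0.001]
ft_force: [-0.4, 0.1, 1.0]
opening: 0.0004
grasp_force: 0.0
jig mm [-96.4   0.4] 24.5 F jig [-0.4 -0. ] 1.0 3.6167
(-95, 0, 24) shift cm [ 0.13 -0.07 -0.05]
(-76, 0, 24) shift cm [ 1.98 -0.51 -0.05]
(-45, 0, 24) shift cm [ 5.   -1.23 -0.05]
```

View pics/w3.png

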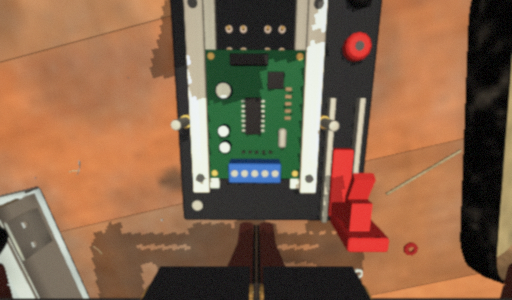

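The fingers line up with the blue terminal at (255,173), in front of the board, and the catch at (360,210) is clear. Pushing now.

```bash
python3 -m jog '1 -.25 0 0 1;2 -.5 0 0 1;2.3 -.57 0 0 1;2.6 -.64 0 0 1;2.9 -.71 0 0 1;3.2 -.78 0 0 1;3.5 -.85 0 0 1;3.8 -.93 0 0 1;4.0 -.98 0 0 1;4.2 -1.03 0 0 1;4.4 -1.08 0 0 1;4.4 -1.08 0 0 1'
python3 - <<'E'
from h import *
where(); to(-45,0,24)
f,W,d=cam("wrist"); np.savez("w4",f=f,W=W); save("w4",f[:300])
E
```

```text
time: 4.67
tool_pos: [0.4874, 0.3013, 0.0246]
tcp_rot: [0.993, -0.117, 0.0, -0.0]
ft_force: [-0.5, -0.2, -0.1]
opening: 0.0005
grasp_force: 0.0
jig mm [-49.9   1.9] 24.6 F jig [-0.5 -0.3] -0.1 4.6667
(-45, 0, 24) shift cm [ 0.43 -0.3  -0.06]
```

View pics/w4.png

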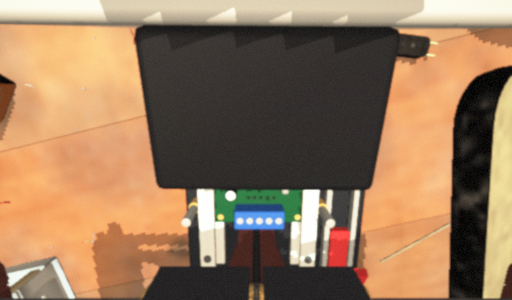

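The fingers are at the terminal (blue at (260,217)) and the lid covers the view above. Continuing in small steps until the force rises.

```bash
python3 -m jog '.1 -.12 0 0 1;.2 -.2 0 0 1;.3 -.25 0 0 1;.4 -.3 0 0 1;.4 -.3 0 0 1'
python3 -c "
from h import *
where()"
python3 -m jog '.1 -.02 0 0 1;.2 -.05 0 0 1;.3 -.07 0 0 1;.3 -.07 0 0 1'
python3 -c "
from h import *
where()"
```

```text
time: 5.13
tool_pos: [0.4898, 0.2988, 0.0246]
tcp_rot: [0.993, -0.117, -0.001, -0.0]
ft_force: [-5.9, 5.1, 3.4]
opening: 0.0003
grasp_force: 3.5
jig mm [-47.   0.] 24.6 F jig [-6.9  3.6] 3.4 5.1333
time: 5.47
tool_pos: [0.4899, 0.2986, 0.0246]
tcp_rot: [0.993, -0.117, -0.004, 0.0]
ft_force: [-16.9, 11.0, 9.8]
opening: 0.001
grasp_force: 9.7
jig mm [-46.8  -0.1] 24.6 F jig [-19.    6.8] 9.8 5.4667
```

```bash
python3 -m jog '-.3 .07 0 0 1;-1.5 .36 0 0 1;-4 .95 0 0 1;-6 1.4 0 0 1;-6 1.4 0 0 1;-6 1.4 0 0 1'
python3 - <<'E'
from h import *
where()
f,W,d=cam("wrist"); np.savez("w5",f=f,W=W); save("w5",cv2.resize(f[:240,150:400],None,fx=3,fy=2.4))
fi=f.astype(int);r,g,b=fi[...,0],fi[...,1],fi[...,2]
m=(b>r+50)&(b>g+20)&(W[...,2]>.02)&(W[...,2]<.045)
q=(W[m][:,:2]-O)@RJ*1000
q=q[(abs(q[:,0])<90)&(abs(q[:,1])<40)];print("blue",len(q),np.percentile(q,[2,50,98],axis=0).round(1))
E
```

```text
time: 5.97
tool_pos: [0.4332, 0.3117, 0.0247]
tcp_rot: [0.993, -0.116, -0.0, 0.0]
ft_force: [0.1, 0.6, -0.0]
opening: 0.0007
grasp_force: 0.0
jig mm [-105.1   -0.5] 24.7 F jig [0.  0.6] -0.0 5.9667
blue 993 [[-35.3 -13.9]
 [-30.2  -1.3]
 [-25.7  11.2]]
```

View pics/w5.png

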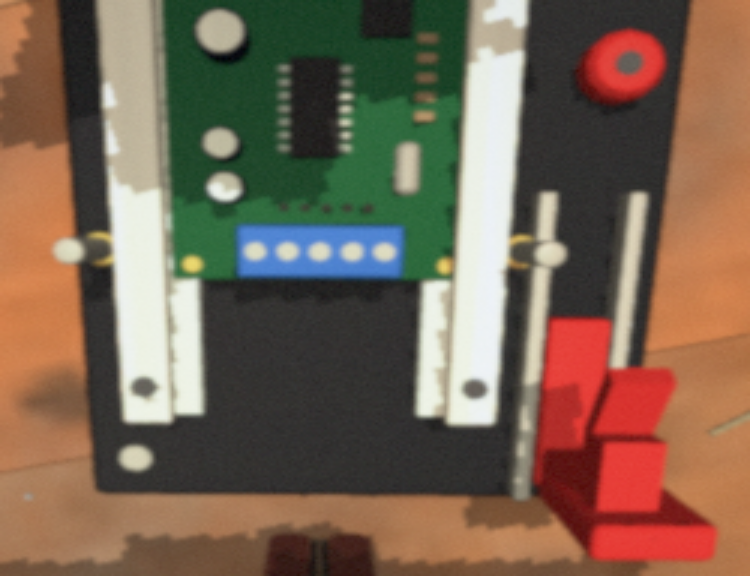

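The board's far end now sits under the lid and its terminal's near face is at jig x = -35.3 mm (expected -35), so it is home. Next is the lid. The wrist camera juts forward toward the shelf edge at x ≈ 0.69, so I'll check the joint room for a half turn.

```bash
python3 - <<'E'
from h import *
print(readout.get_obs()["qpos"].round(3)); to(-60,0,260); to(80,0,260)
P=np.concatenate([np.load(n+".npz")["W"].reshape(-1,3) for n in("top","scene")])
for y0 in np.arange(.1,.5,.05):
  m=(P[:,2]>.2)&(P[:,2]<.45)&(abs(P[:,1]-y0)<.025)&(P[:,0]>.6); print(y0.round(2),np.percentile(P[m,0],1).round(3),np.percentile(P[m,2],1).round(3))
  m=(P[:,2]>.45)&(P[:,2]<1)&(abs(P[:,1]-y0)<.025)&(P[:,0]>.6); print("  hi",m.sum(),P[m].min(0).round(3) if m.any() else '')
f=np.load("w5.npz");q=(f["W"][...,:2]-O)@RJ*1000;z=f["W"][...,2];fi=f["f"].astype(int)
m=(fi[...,0]>140)&(fi[...,1]<60)&(q[...,0]<-60)&(q[...,1]<-30)
for a,b in((14,30),(30,45),(45,58),(58,70)):
  k=m&(z*1000>a)&(z*1000<b); print(a,k.sum(),np.percentile(q[k],[3,50,97],axis=0).round(1).tolist())
E
```

```text
[ 0.601  0.603  1.927 -0.     0.61   2.405]
(-60, 0, 260) shift cm [ 4.28 -1.01 23.51]
(80, 0, 260) shift cm [17.9  -4.26 23.51]
0.1 0.727 0.26
  hi 254 [0.771 0.075 0.45 ]
0.15 0.727 0.261
  hi 38 [0.769 0.125 0.45 ]
0.2 0.727 0.262
  hi 0 
0.25 0.696 0.261
  hi 0 
0.3 0.68 0.261
  hi 759 [0.651 0.308 0.45 ]
0.35 0.726 0.261
  hi 2881 [0.634 0.325 0.45 ]
0.4 0.671 0.259
  hi 1276 [0.636 0.375 0.45 ]
0.45 0.724 0.259
  hi 0 
14 361 [[-73.9, -49.0], [-66.8, -45.0], [-60.4, -41.5]]
30 10 [[-76.1, -56.2], [-65.5, -42.2], [-62.5, -41.9]]
45 380 [[-75.8, -51.2], [-64.8, -46.2], [-60.3, -42.0]]
58 352 [[-81.8, -55.9], [-78.3, -47.5], [-75.7, -39.9]]
```

```bash
python3 -m jog '0 0 4 0 1;0 0 8 0 1;0 0 12 0 1;0 0 16 7 1;0 0 20 14 1;0 0 23.5 21 1;0 0 23.5 28 1;0 0 23.5 35 1;0 0 23.5 42 1;0 0 23.5 49 1;0 0 23.5 56 1;0 0 23.5 63 1'
python3 -m jog '0 0 0 7 1;0 0 0 14 1;0 0 0 21 1;0 0 0 28 1;0 0 0 35 1;0 0 0 42 1;0 0 0 49 1;0 0 0 56 1;0 0 0 63 1;0 0 0 70 1;0 0 0 77 1;0 0 0 84 1'
python3 -m jog '0 0 0 7 1;0 0 0 14 1;0 0 0 21 1;0 0 0 28 1;0 0 0 33 1;0 0 0 33 1;0 0 0 33 1'
python3 - <<'E'
from h import *
where();print(readout.get_obs()["qpos"].round(3)); to(70,-20,260)
P=np.concatenate([np.load(n+".npz")["W"].reshape(-1,3) for n in("top","scene")])
m=(P[:,2]>.28)&(P[:,0]<.71)&(P[:,0]>.5)&(abs(P[:,1]-.3)<.2);Q=P[m]
for z in np.arange(.28,.62,.04):
  k=(Q[:,2]>=z)&(Q[:,2]<z+.04); print(z.round(2),k.sum(),Q[k].min(0).round(3) if k.any() else '',Q[k].max(0).round(3) if k.any() else '')
E
```

```text
time: 7.02
tool_pos: [0.4353, 0.3114, 0.2602]
tcp_rot: [0.907, 0.422, 0.001, 0.0]
ft_force: [0.3, -0.1, -0.1]
opening: 0.0006
grasp_force: 0.0
time: 8.02
tool_pos: [0.4352, 0.3114, 0.2601]
tcp_rot: [0.392, 0.92, 0.0, 0.0]
ft_force: [-0.1, 0.3, -0.5]
opening: 0.0005
grasp_force: 0.0
time: 8.6
tool_pos: [0.4349, 0.3115, 0.2599]
tcp_rot: [0.119, 0.993, 0.0, 0.0]
ft_force: [0.8, 0.1, 0.6]
opening: 0.0003
grasp_force: 0.0
jig mm [-103.3   -0.4] 259.9 F jig [0.8 0.3] 0.6 8.6
[ 0.599  0.247  1.795 -0.     1.099 -0.733]
(70, -20, 260) shift cm [ 1.641e+01 -5.930e+00  1.000e-02]
0.28 162 [0.688 0.233 0.284] [0.71 0.5  0.32]
0.32 43 [0.702 0.491 0.32 ] [0.71  0.5   0.343]
0.36 39 [0.703 0.492 0.38 ] [0.71  0.5   0.389]
0.4 0  
0.44 1131 [0.634 0.307 0.44 ] [0.705 0.42  0.48 ]
0.48 1474 [0.644 0.312 0.48 ] [0.71  0.411 0.52 ]
0.52 1515 [0.658 0.316 0.52 ] [0.71  0.403 0.56 ]
0.56 873 [0.673 0.321 0.56 ] [0.707 0.396 0.589]
0.6 0
```

```bash
python3 -m jog '3 -1.2 -3.5 5 1;6 -2.4 -7 10 1;9.5 -3.8 -7.3 10 1;13 -5.2 -7.3 10 1;16 -6.4 -7.3 10 1;16 -6.4 -7.3 10 1;16 -6.4 -7.3 10 1;16 -6.4 -7.3 10 1'
python3 - <<'E'
from h import *
where(); to(68,-25,105)
E
```

```text
time: 9.27
tool_pos: [0.5935, 0.2474, 0.1863]
tcp_rot: [0.031, 1.0, -0.0, -0.001]
ft_force: [-0.2, -0.0, -0.8]
opening: 0.0005
grasp_force: 0.0
jig mm [ 65.8 -26. ] 186.3 F jig [-0.1 -0. ] -0.8 9.2667
(68, -25, 105) shift cm [ 0.24  0.05 -8.13]
```

```bash
python3 -m jog '.4 -.1 0 0 1;.4 -.1 -3 0 1;.4 -.1 -6 0 1;.4 -.1 -6.7 0 1;.4 -.1 -6.7 0 1;.4 -.1 -6.7 0 1'
python3 -c "
from h import *
where()"
python3 -m jog '-.6 .14 .1 0 1;-1.07 .25 .1 0 1;-1.8 .43 0 0 1;-2.6 .62 -.2 0 1;-3.31 .79 -.5 0 1;-3.9 .93 -.8 0 1;-4.38 1.04 -1.1 0 1;-4.8 1.14 -1.4 0 1;-5.25 1.25 -1.8 0 1;-5.25 1.25 -1.8 0 1'
python3 - <<'E'
from h import *
where()
f,W,d=cam("scene"); save("s2",cv2.resize(f[110:240,180:330],None,fx=4,fy=4,interpolation=cv2.INTER_CUBIC))
E
```

```text
time: 9.77
tool_pos: [0.5978, 0.2472, 0.1203]
tcp_rot: [0.03, 1.0, -0.0, -0.0]
ft_force: [0.5, 0.5, 0.4]
opening: 0.0004
grasp_force: 0.0
jig mm [ 70.  -25.2] 120.3 F jig [0.4 0.6] 0.4 9.7667
time: 10.6
tool_pos: [0.5439, 0.259, 0.1005]
tcp_rot: [0.03, 1.0, -0.0, -0.001]
ft_force: [-0.1, -0.2, 0.1]
opening: 0.0007
grasp_force: 0.0
jig mm [ 14.9 -26.2] 100.5 F jig [-0.1 -0.3] 0.1 10.6
```

View pics/s2.png

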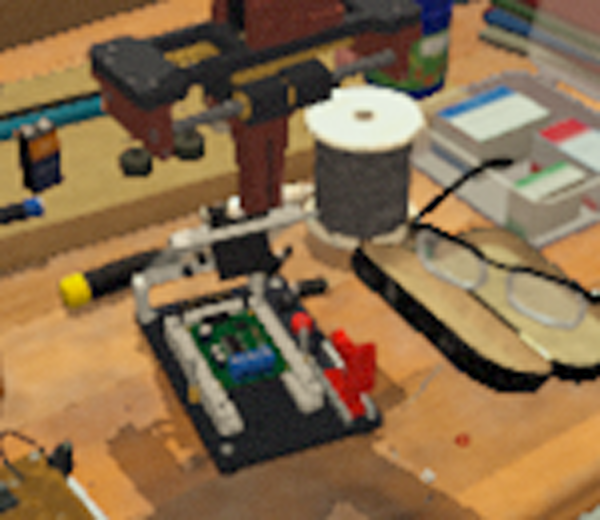

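The scene crop shows the lid swung partly down (bar at (240,235)), the fingers behind it on its outer face, the board home and everything else undisturbed. Continuing the arc.

```bash
python3 -m jog '-.4 .09 -.35 0 1;-.78 .18 -.75 0 1;-1.15 .27 -1.25 0 1;-1.46 .35 -1.75 0 1;-1.85 .44 -2.65 0 1;-2.24 .53 -3.55 0 1;-2.43 .58 -4.35 0 1;-2.63 .62 -4.9 0 1;-2.63 .62 -5.2 0 1;-2.63 .62 -5.2 0 1'
python3 -c "
from h import *
where()"
python3 -m jog '0 0 -.1 0 1;0 0 -.2 0 1;0 0 -.3 0 1;0 0 -.3 0 1'
python3 -c "
from h import *
where()"
```

```text
time: 11.48
tool_pos: [0.5184, 0.2651, 0.0487]
tcp_rot: [0.03, 1.0, -0.0, -0.001]
ft_force: [-0.9, 0.2, 1.0]
opening: 0.0003
grasp_force: 0.2
jig mm [-11.3 -26.1] 48.7 F jig [-1.  0.] 1.0 11.4833
time: 11.82
tool_pos: [0.519, 0.2653, 0.0468]
tcp_rot: [0.03, 1.0, -0.0, -0.0]
ft_force: [-1.9, -0.2, 2.4]
opening: 0.0006
grasp_force: 1.5
jig mm [-10.8 -25.8] 46.8 F jig [-1.8 -0.6] 2.4 11.8167
```

```bash
python3 -m jog '0 0 -.1 0 1;0 0 -.2 0 1;0 0 -.2 0 1'
python3 -c "
from h import *
where()"
python3 -m jog '0 0 -.1 0 1;0 0 -.2 0 1;0 0 -.2 0 1'
python3 -c "
from h import *
where()"
```

```text
time: 12.07
tool_pos: [0.519, 0.2653, 0.0453]
tcp_rot: [0.03, 1.0, -0.0, -0.0]
ft_force: [-5.2, -1.0, 9.8]
opening: 0.0005
grasp_force: 4.4
jig mm [-10.9 -25.8] 45.3 F jig [-4.8 -2.2] 9.8 12.0667
time: 12.32
tool_pos: [0.519, 0.2653, 0.0449]
tcp_rot: [0.03, 1.0, -0.0, -0.0]
ft_force: [-9.9, -3.6, 25.5]
opening: 0.0002
grasp_force: 12.9
jig mm [-10.8 -25.8] 44.9 F jig [-8.8 -5.8] 25.5 12.3167
```

```bash
python3 -m jog '0 0 1 0 1;0 0 4 0 1;0 0 8 0 1;0 0 10 0 1;0 0 10 -7 1;0 0 10 -14 1;0 0 10 -21 1;0 0 10 -28 1;0 0 10 -35 1;0 0 10 -42 1;0 0 10 -49 1;0 0 10 -50 1'
python3 -m jog '-3 0 0 -7 1;-6 0 0 -14 1;-9 0 0 -21 1;-11 0 0 -28 1;-11 0 0 -35 1;-11 0 0 -42 1;-11 0 0 -49 1;-11 0 0 -50 1;-11 0 0 -50 1;-11 0 0 -50 1'
python3 - <<'E'
from h import *
where(); to(-118,-53,145); to(-118,-53,42)
f,W,d=cam("scene"); save("s3",cv2.resize(f[130:240,200:310],None,fx=5,fy=5,interpolation=cv2.INTER_CUBIC))
q=(W[...,:2]-O)@RJ*1000;z=W[...,2]*1000;fi=f.astype(int)
m=(fi[...,0]>140)&(fi[...,1]<70)&(q[...,0]<-60)&(q[...,0]>-100)&(abs(q[...,1]+48)<20)&(z>35)
print(m.sum(),np.percentile(np.c_[q[m],z[m]],[3,50,97],axis=0).round(1).tolist())
E
```

```text
time: 13.32
tool_pos: [0.5199, 0.2654, 0.1428]
tcp_rot: [0.452, 0.892, 0.001, 0.001]
ft_force: [0.9, 0.2, 0.7]
opening: 0.0006
grasp_force: 0.0
time: 14.15
tool_pos: [0.4095, 0.2654, 0.1427]
tcp_rot: [0.784, 0.621, 0.0, 0.0]
ft_force: [0.7, -0.4, -0.4]
opening: 0.0008
grasp_force: 0.0
jig mm [-117.4  -51.1] 142.7 F jig [ 0.8 -0.2] -0.4 14.15
(-118, -53, 145) shift cm [-0.1  -0.17  0.23]
(-118, -53, 42) shift cm [ -0.1   -0.17 -10.07]
88 [[-85.7, -55.3, 36.1], [-84.0, -46.6, 53.2], [-66.6, -38.4, 64.5]]
```

View pics/s3.png

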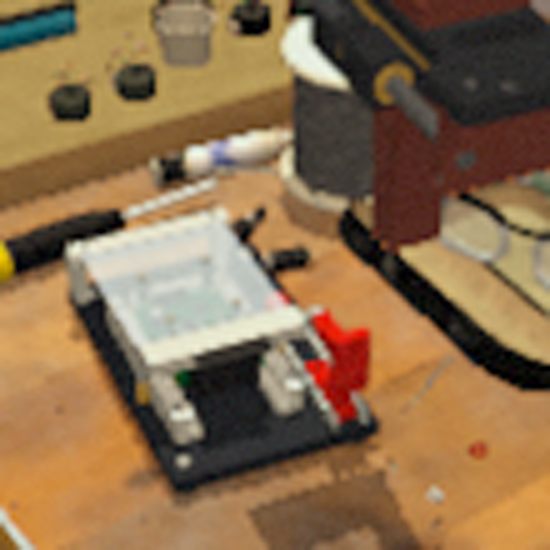

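The lid is down over the board with the board's outline visible through it, and the red catch at (340,365) is still open. Lowering beside the catch and pushing.

```bash
python3 -m jog '-.1 -.2 -3 0 1;-.1 -.2 -6 0 1;-.1 -.2 -9 0 1;-.1 -.2 -9.8 0 1;-.1 -.2 -9.8 0 1;-.1 -.2 -9.8 0 1'
python3 -c "
from h import *
where()"
python3 -m jog '.7 -.17 0 0 1;1.4 -.33 0 0 1;1.8 -.43 0 0 1;2.1 -.5 0 0 1;2.4 -.57 0 0 1;2.7 -.64 0 0 1;3 -.71 0 0 1;3.3 -.78 0 0 1;3.5 -.83 0 0 1;3.7 -.88 0 0 1;3.9 -.93 0 0 1;3.9 -.93 0 0 1'
python3 -c "
from h import *
where()"
```

```text
time: 14.7
tool_pos: [0.4084, 0.2634, 0.0449]
tcp_rot: [0.785, 0.62, -0.0, -0.0]
ft_force: [0.9, -0.4, -0.2]
opening: 0.0005
grasp_force: 0.0
jig mm [-118.   -53.3] 44.9 F jig [ 0.9 -0.2] -0.2 14.7
time: 15.7
tool_pos: [0.4465, 0.254, 0.0446]
tcp_rot: [0.785, 0.62, -0.001, -0.0]
ft_force: [-4.1, 1.2, 3.2]
opening: 0.0002
grasp_force: 2.0
jig mm [-78.7 -53.6] 44.6 F jig [-4.2  0.2] 3.2 15.7
```

```bash
python3 -m jog '.15 -.04 0 0 1;.3 -.07 0 0 1;.45 -.11 0 0 1;.55 -.13 0 0 1;.55 -.13 0 0 1'
python3 -c "
from h import *
where()"
python3 -m jog '.1 -.02 0 0 1;.2 -.05 0 0 1;.2 -.05 0 0 1'
python3 -c "
from h import *
where()"
```

```text
time: 16.12
tool_pos: [0.451, 0.2528, 0.0446]
tcp_rot: [0.785, 0.62, -0.001, -0.001]
ft_force: [-7.0, 3.4, 5.8]
opening: 0.0006
grasp_force: 4.1
jig mm [-74.  -53.7] 44.6 F jig [-7.6  1.7] 5.8 16.1167
time: 16.37
tool_pos: [0.4541, 0.2521, 0.0446]
tcp_rot: [0.785, 0.62, -0.001, -0.0]
ft_force: [-3.5, 1.1, 3.3]
opening: 0.0003
grasp_force: 1.9
jig mm [-70.9 -53.6] 44.6 F jig [-3.6  0.2] 3.3 16.3667
```

```bash
python3 -m jog '.1 -.02 0 0 1;.2 -.05 0 0 1;.2 -.05 0 0 1'
python3 -c "
from h import *
where()"
python3 -m jog '.1 -.02 0 0 1;.2 -.05 0 0 1;.2 -.05 0 0 1'
python3 -c "
from h import *
where()"
```

```text
time: 16.62
tool_pos: [0.4557, 0.2517, 0.0446]
tcp_rot: [0.785, 0.619, -0.001, -0.001]
ft_force: [-8.1, 2.7, 5.7]
opening: 0.0006
grasp_force: 3.8
jig mm [-69.2 -53.8] 44.6 F jig [-8.5  0.8] 5.7 16.6167
time: 16.87
tool_pos: [0.4558, 0.2513, 0.0445]
tcp_rot: [0.785, 0.619, -0.002, -0.001]
ft_force: [-15.6, 7.6, 10.3]
opening: 0.0005
grasp_force: 8.1
jig mm [-69.1 -54. ] 44.5 F jig [-17.    3.8] 10.3 16.8667
```

The push stopped hard at 17 N. Backing off and clearing the hand, then verifying.

```bash
python3 -m jog '-.5 .12 0 0 1;-2 .48 0 0 1;-4 .95 0 0 1;-6 1.4 2 0 1;-6 1.4 6 0 1;-6 1.4 10 0 1;-6 1.4 14 0 1;-6 1.4 16 0 1;-6 1.4 16 0 1;-6 1.4 16 0 1'
python3 - <<'E'
from h import *
where()
f,W,d=cam("scene"); save("s4",cv2.resize(f[130:240,200:310],None,fx=5,fy=5,interpolation=cv2.INTER_CUBIC))
q=(W[...,:2]-O)@RJ*1000;z=W[...,2]*1000;fi=f.astype(int)
m=(fi[...,0]>140)&(fi[...,1]<70)&(q[...,0]<-30)&(q[...,0]>-100)&(abs(q[...,1]+48)<20)&(z>35)
print(m.sum(),np.percentile(np.c_[q[m],z[m]],[3,50,97],axis=0).round(1).tolist())
k=(abs(q[...,1])<30)&(q[...,0]>-53)&(q[...,0]<-40)&(z>35)&(z<65);print("bar z",k.sum(),np.median(z[k]))
E
```

```text
time: 17.7
tool_pos: [0.3991, 0.2656, 0.2055]
tcp_rot: [0.785, 0.62, 0.002, 0.0]
ft_force: [-0.5, 0.5, 0.3]
opening: 0.0003
grasp_force: 0.0
jig mm [-127.6  -53.3] 205.5 F jig [-0.6  0.3] 0.3 17.7
92 [[-62.1, -54.2, 35.9], [-60.3, -46.2, 53.7], [-32.3, -38.8, 64.5]]
bar z 94 49.34131391932174
```

View pics/s4.png

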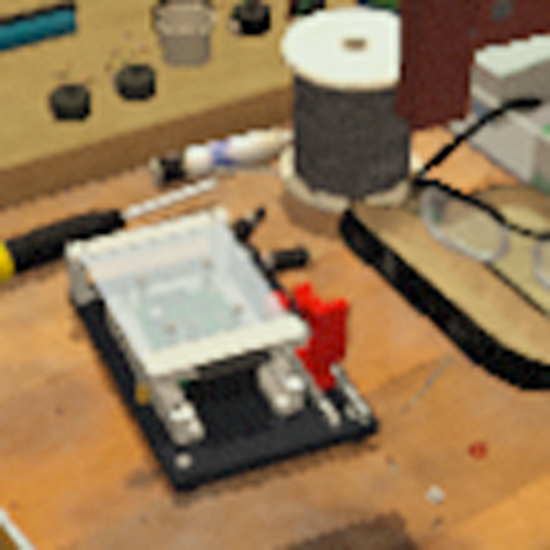

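The catch face moved about 23.7 mm, from jig x -84.0 to -60.3, and ended on a hard stop. The lid bar sits at 49.3 mm (closed is 49 mm). In the picture the catch is forward beside the lid at (320,335) and the hand is clear. Handing in.

```bash
python3 -c "
from rig import bot
print(bot.sign_off())"
```

```text
the job is handed in; nothing more can be done
None
```

The job is handed in: the board is home against its stop, the lid is closed, the catch is pushed fully home, and the hand is clear of everything.

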